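Change the grinder over to the orange recipe

ROBOT

A 6-joint arm with a two-finger parallel gripper is mounted at the origin on a cart in front of the work surface, level with it; the furniture and walls round the work are solid. World frame = base frame: x ahead of the robot, y to its left, z up, the work surface at z = 0. Lengths are in mm, angles in rad, forces in N, time in s.
With the tool pointing down it reaches from about 400 to 925 mm from the base axis. Payload 12.5 kg.
Tool frame: the origin (TCP) lies midway between the tips of the shut fingers; the grasp point (between the pads) lies 19 mm behind it; z points along the fingers, y is the line along which they close (so a half turn about z gives the same grasp; the last joint's range is limited). The gripper opens to 95 mm and grips with 3 to 60 N. Pads are 20 mm wide; open, the fingers measure 119 mm over their backs; the gripper's body (75 mm by 180 mm) begins 59 mm behind the grasp point.
Start: joints at [1.155, 0.491, 1.559, -0, 1.092, -0.106], TCP at [190.526, 595.27, 214.661] pointing down, gripper open.
Joint ranges: [-3.1, 3.1], [-0.84, 2.19], [0.05, 2.79], [-1.13, 4.28], [0.06, 2.93], [-2.69, 2.69]. Speed limits (rad/s): [2.22, 2.22, 2.79, 3.14, 3.14, 3.14].

INTERFACE

Orientations are given as [roll, pitch, yaw] about the fixed x, y, z axes, in that order (R = Rz(yaw) Ry(pitch) Rx(roll)).
In Python, from cell import state, read_camera, camera_info, env gives the robot as it stands.
- The arm moves only by the tool move_arm, never from a script. Its argument "commands" is a list of rows, each a list of 3 entries, a list of its own where there are three numbers: the shift along the world's x, y, z in cm, then the turn, a rotation vector about the world's x, y, z in degrees, then the opening, from 0 (shut) to 1 (fully open). A call has 1 to 10 rows; each row shifts and turns the commanded pose from where the row before left it; what a row does not reach is not made up. A row lasts 1/10 s, in which the tool goes at most 50 mm and 8.59 degrees, less where a joint would pass 70% of its speed; a pose out of reach is approached as far as the arm can. A call with a gripper value outside its range is refused whole. The fingers move at their own pace and stop on an object; the grip force is fixed at half the most. Time passes only in rows, so rows that do not move let the fingers close. It gives the time, the measured TCP pose, the force, the opening and the grip force at its end, in the units of the state.
- state(): the state, without advancing time (a new reading comes with each control period).
- read_camera(name): name is "scene" or "top"; returns the picture (480x640x3 uint8, blue, green, red); there is no depth.
- camera_info(name): a dict with "K" (3x3 intrinsics, pixels), "cam_to_world" (4x4, takes a point from camera to world coordinates). Camera axes: x right, y down, z forward; pixel columns grow to the right and rows downward; lengths in mm; the calibration is good to about 2 mm. A picture is of the moment at which its call begins. camera_info takes no time and is no camera call.
- env.job_done(): hands the job in; it is judged then, once.
The state is a dict: "t": time; "joints": joint angles; "qvel": joint speeds; "tau": joint torques, N m; "eef_pos": TCP position; "tcp_rot": TCP orientation; "ft_force": force on the tool from outside, world axes, zero at the start; "moment": the same for the moment, N m; "opening": opening from 0.0 (shut) to 1.0 (fully open); "grip_force": force on a finger pad.
Only numpy, scipy, OpenCV 4.12 (cv2) and the standard library are available. Lean on these libraries where they do the work, as an engineer would, in place of code of your own. Each camera call takes 0.05 s, during which the arm holds its last target. There are 200 camera calls.

TASK

Change the coffee grinder over to the recipe marked by the orange dot. First push the bean hopper's slide gate fully shut, so that no beans lie between the burrs while they move; then pull the grind selector knob up against its spring, turn its red pointer to the orange dot and let the knob snap fully down into the notch there. The dots are only a rough guide since new burrs were fitted, so feel for the notch; never strain the knob against its notches or its stop, do not bump the glass hopper, and leave the other things on the bar where they are.

Things in the scene. Friction and masses are not known exactly. Their poses are not given: they have to be found in the camera images.
- grinder: low white coffee grinder, 210 (x) x 270 (y) mm, steel deck 110 mm above the worktop, fixed. Origin: centre of its underside; its front (-x) faces the robot, y left, z up. On the deck: the glass hopper (rear left), the gate's tab (front left) and the selector (front right, axis at (-35, -65) mm)
- hopper: glass canister of beans, the hopper, 95 mm across, fixed upright on the grinder, axis at (52, 80) mm in the grinder's frame; origin at its underside, 140 mm above the worktop; with its lid it reaches 324 mm above the worktop
- gate (a joint): slide of the hopper's bean gate: 0 = open (drawn out to the front), 0.030 m = fully shut against its stop; shutting moves it along the grinder's +x (away from its front); it stays where it is left; friction about 3 N
- gate_tab (a point): centre of the front face of the gate's upright black thumb tab with a metal cap: 34 mm wide along the grinder's y, 7 mm thick, reaching from 7 to 38 mm above the deck (this point: 25 mm above it). Push it along the grinder's +x. When shut it still stands 66 mm in front of the hopper's glass, room for a gripper body that is narrow along the grinder's x
- selector_knob: grind selector: black fluted grip, an upright cylinder 36 mm in diameter, 36 mm high, on a skirt 79 mm across with a red pointer. The frame turns and lifts with it: -x points along the pointer; origin on the axis, 3 mm above the deck when down. It turns about 80 degrees either way of rest and lifts 11 mm to a hard stop. A spring pulls it down: about 8 N when down, 12 N right up
- knob_grip (a point): point on the selector's axis at a good height to hold the grip: 24 mm above the top of the skirt, 12 mm below the top of the grip, 45 mm above the deck when down. It rises with the knob. A detent pin under the knob stands in a slot 6.5 mm deep: raise the knob 7 to 10 mm to clear it. Straining pin against slot, or knob against its stop, with over 25 N is a fault
- pointer_tip (a point): outer tip of the red pointer on the knob's skirt, 44.5 mm from the axis; 19.5 mm above the deck when the knob is down in a slot, 26 mm when the pin rides on the flat land between slots, where the knob does not fall. Over a notch it drops all the way. A notch has about 1.6 degrees of free play either way and no lead-in
- selector_axis (a point): fixed point on the selector's axis at the deck. Slots of the hidden index ring round it: a rest slot, where the knob starts (18 degrees of free play either way), and one notch 62 degrees either side of the rest slot's middle. New burrs were fitted after the dots were stuck on: the ring stands turned against dots and grinder by up to 18 degrees either way
- orange_dot: the orange sticker dot, 12 mm across, 1 mm thick, stuck on the flat black dial round the selector, 51 mm from the selector's axis; origin at the centre of its underside. The two dots stand 62 degrees either side of the dial's front (the grinder's -x), each roughly at a notch; the orange notch lies within 18 degrees of the orange dot, the rest slot never reaches within 25 degrees of it
- blue_dot: the blue sticker dot, 12 mm across, 1 mm thick, stuck on the flat black dial round the selector, 51 mm from the selector's axis; origin at the centre of its underside
- dosing_cup: loose steel dosing cup, 54 mm across, 69 mm high, left of the grinder; bystander, origin at its underside
- tamper: loose tamper, steel foot 58 mm across, wooden grip, 86 mm high, left of the grinder; bystander
- tasting_cup: loose white stoneware cup, 68 mm across, 62 mm high, behind on the left; bystander
- brush: loose wooden counter brush, 176 x 39 x 14 mm, lying right of the grinder; bystander
- spoon: loose cupping spoon, 164 mm long, lying along the front edge left of the grinder; bystander

How it is judged:
By the outcome, as a careful person would: the job done as asked, in the order asked, and still so for the second after the job is handed in, with the robot touching nothing.
It also fails if it takes over 61 s, if anything falls off the work surface, if the arm or the gripper's body presses on something with over 40 N, if the wrist force passes 120 N, or if a joint passes its speed limit or range.

## Working session

There is one attempt and no reset: what is moved stays moved. The work goes in short steps, Python scripts to look and compute and a tool call to move; the robot and the scene stay as the last step left them, time stands still between calls to the robot, and variables do not carry over. Pictures are saved under pics/ and viewed, at most 10 in all, crops included, and the job is handed in when it is done.

Besides the shell and the picture viewer there is one more tool, called after ">>>" as name([rows], argument=value, ...), one row to a line, values as JSON. move_arm: Moves the arm, as the interface text tells. Its arguments: {"type":"object","properties":{"commands":{"type":"array"}},"required":["commands"]}

```bash
ls; mkdir -p pics; python3 - <<'E'
from cell import state, read_camera, camera_info, env
import cv2
s=state();print(s)
for n in("scene","top"):
    cv2.imwrite(f"pics/{n}0.png",read_camera(n));c=camera_info(n);print(n,c)
E
```

```text
pics
{'t': 0.0, 'joints': array([ 1.15541220e+00,  4.91536533e-01,  1.55943536e+00, -1.91017941e-05,
        1.09169966e+00, -1.05553971e-01]), 'qvel': array([ 0.00073084,  0.00066242, -0.00063151,  0.00024145,  0.00089731,
        0.00077129]), 'tau': array([-3.83459803e-03, -6.12634349e+01, -2.58176923e+01,  6.91279862e-02,
        4.82607284e-02, -1.10038154e-04]), 'eef_pos': array([190.41941559, 595.03631518, 214.08090675]), 'tcp_rot': array([-3.14051798e+00, -9.68229092e-05,  2.83177126e+00]), 'ft_force': array([-0.94097799,  0.4994643 ,  0.66864038]), 'moment': array([-0.03154552,  0.00641682,  0.04619024]), 'grip_force': 0.0, 'opening': 0.9999230762562957}
scene {'K': array([[566.38334066,   0.        , 316.85317906],
       [  0.        , 566.38334066, 249.79215664],
       [  0.        ,   0.        ,   1.        ]]), 'cam_to_world': array([[ 8.65252721e-01, -3.92229146e-01,  3.12240333e-01,
         1.25703367e+02],
       [-5.01112926e-01, -6.58069683e-01,  5.61987658e-01,
        -4.44149014e+02],
       [-1.49520425e-02, -6.42729017e-01, -7.65947679e-01,
         1.03761731e+03],
       [ 0.00000000e+00,  0.00000000e+00,  0.00000000e+00,
         1.00000000e+00]])}
top {'K': array([[469.39934039,   0.        , 309.01074255],
       [  0.        , 469.39934039, 235.12038001],
       [  0.        ,   0.        ,   1.        ]]), 'cam_to_world': array([[-2.32311602e-02, -9.96083288e-01,  8.53135234e-02,
         4.55679884e+02],
       [-9.99578000e-01,  2.16542681e-02, -1.93627231e-02,
         2.16969578e+02],
       [ 1.74394830e-02, -8.57273396e-02, -9.96165994e-01,
         1.06886619e+03],
       [ 0.00000000e+00,  0.00000000e+00,  0.00000000e+00,
         1.00000000e+00]])}
```

View pics/scene0.png

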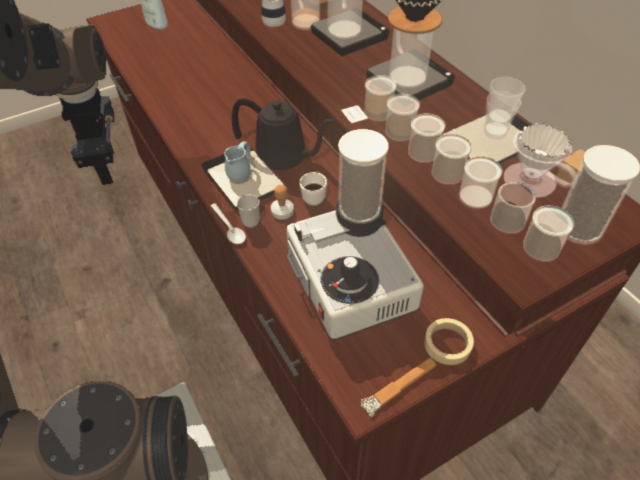

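View pics/top0.png

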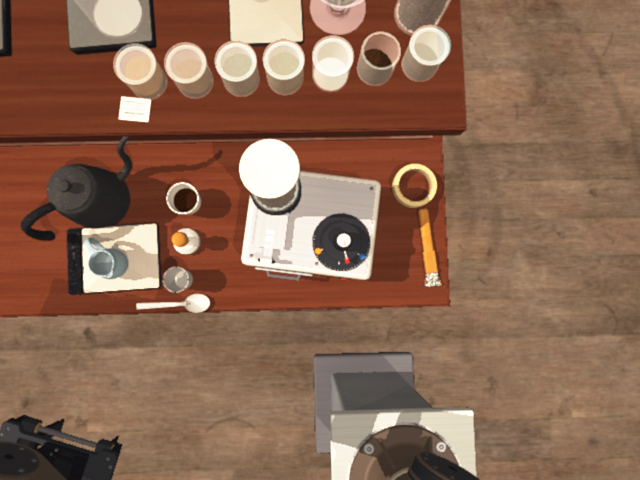

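The grinder is at about top px (313,225). The hopper is at its rear left, the selector at (342,241) with orange, red and blue marks in front, and the tab near (265,258). I'll enlarge both views.

```bash
python3 - <<'E'
import cv2
t=cv2.imread("pics/top0.png")[160:290,230:390];s=cv2.imread("pics/scene0.png")[200:340,275:430]
cv2.imwrite("pics/tc.png",cv2.resize(t,None,fx=4.6,fy=4.6,interpolation=cv2.INTER_CUBIC))
cv2.imwrite("pics/sc.png",cv2.resize(s,None,fx=4.2,fy=4.2,interpolation=cv2.INTER_CUBIC))
E
```

```text
(no output)
```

View pics/tc.png

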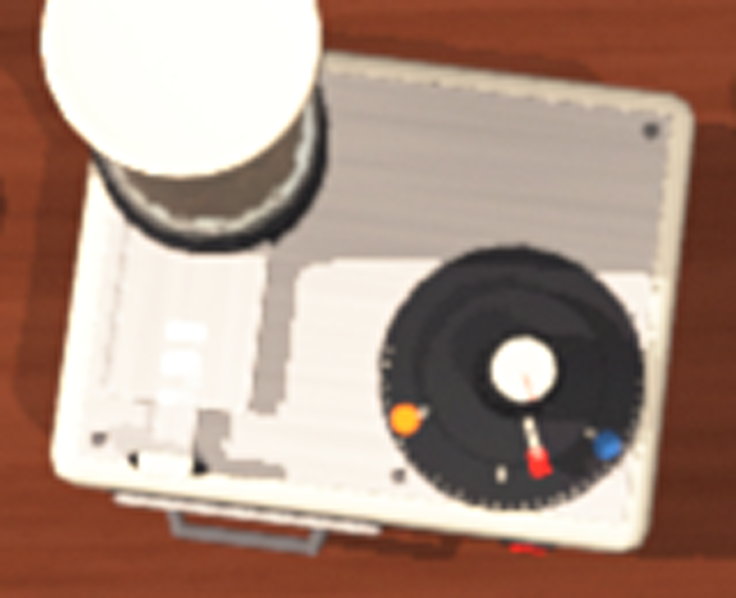

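View pics/sc.png

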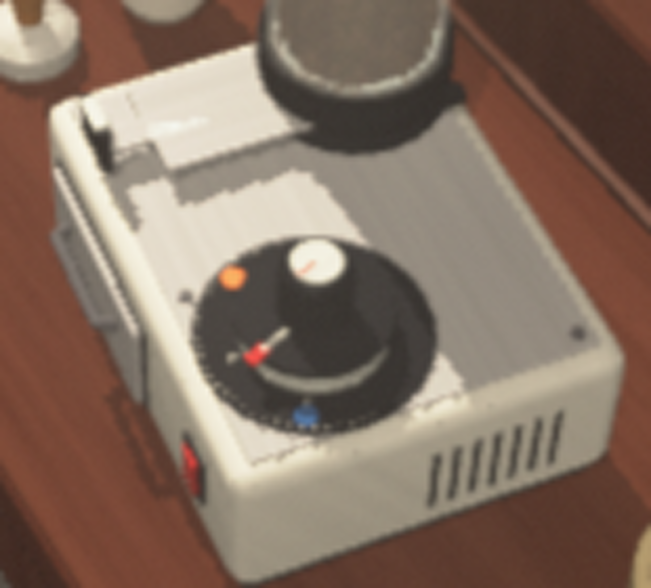

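Top crop: orange dot (405,420), blue dot (607,445), knob cap (523,369), pointer tip (540,465). Scene crop: orange (232,277), blue (305,415), cap (317,260), pointer (257,354), tab (98,143). Next I'll fit the grinder pose.

```bash
cat > h.py <<'E'
import numpy as np
from scipy.optimize import least_squares
from cell import camera_info
C={n:camera_info(n) for n in("scene","top")}
def proj(n,p):
    T=np.linalg.inv(C[n]["cam_to_world"]);q=C[n]["K"]@(T[:3,:3]@p+T[:3,3]);return q[:2]/q[2]
def tri(obs):  # obs: {cam:uv}
    r=least_squares(lambda p:np.concatenate([proj(n,p)-uv for n,uv in obs.items()]),[600,0,120]);return r.x,r.fun
def onz(n,uv,z):
    M=C[n]["cam_to_world"];d=M[:3,:3]@np.linalg.inv(C[n]["K"])@[*uv,1];o=M[:3,3];return o+d*(z-o[2])/d[2]
tc=lambda u,v:np.array([230+(u+.5)/4.6-.5,160+(v+.5)/4.6-.5])
sc=lambda u,v:np.array([275+(u+.5)/4.2-.5,200+(v+.5)/4.2-.5])
E
python3 - <<'E'
from h import *
a=np.radians(62);A=np.array([-35,-65])
L={"or":[*(A+51*np.array([-np.cos(a),np.sin(a)])),114],"bl":[*(A+51*np.array([-np.cos(a),-np.sin(a)])),114],"kn":[*A,167],"lid":[52,80,324]}
O=[("or","top",tc(405,420)),("bl","top",tc(607,445)),("kn","top",tc(523,369)),("lid","top",np.array([269.5,169])),
("or","scene",sc(232,277)),("bl","scene",sc(305,415)),("kn","scene",sc(317,260)),("lid","scene",np.array([362.5,146]))]
def W(p,l): c,s=np.cos(p[2]),np.sin(p[2]);return np.array([p[0]+c*l[0]-s*l[1],p[1]+s*l[0]+c*l[1],l[2]])
r=least_squares(lambda p:np.concatenate([proj(n,W(p,L[k]))-uv for k,n,uv in O]),[620,0,0],x_scale=[1,1,.01])
p=r.x;print(p,np.degrees(p[2]));print(r.fun.reshape(-1,2).round(1))
print("axis",W(p,[*A,110]))
inv=lambda w:(np.array([[np.cos(p[2]),np.sin(p[2])],[-np.sin(p[2]),np.cos(p[2])]])@(w[:2]-p[:2]))
for n,uv in(("top",tc(540,465)),("scene",sc(257,354))):
    g=inv(onz(n,uv,129.5))-A;print("ptr",n,g,np.hypot(*g),"deg toward orange",np.degrees(np.arctan2(g[1],-g[0])))
t,f=tri({"top":tc(165,463),"scene":sc(98,143)});print("tab tri",t,f,inv(t))
for n,uv in(("top",tc(165,463)),("scene",sc(95,135))):
    for z in(140,148):print("tab",n,z,inv(onz(n,uv,z)))
np.save("p.npy",p)
E
```

```text
[ 5.65091097e+02  1.92897405e+02 -1.43170762e-01] -8.203080440663467
[[ 0.   0.4]
 [-0.   0.3]
 [-0.   0.6]
 [-0.6 -0.2]
 [ 0.2  0.4]
 [ 0.4  0.4]
 [ 0.1  0.6]
 [ 0.7 -1.5]]
axis [521.1748582  133.55632356 110.        ]
ptr top [-36.31018087 -15.04777896] 39.30476925574803 deg toward orange -22.510248347943357
ptr scene [-35.83802373 -12.71745551] 38.027590245616 deg toward orange -19.537702025361725
tab tri [487.31659643 287.630784   122.04394731] [-0.14044216  0.29733842  0.35426555 -0.01951424] [-90.49551796  82.66708753]
tab top 140 [-90.28322514  81.05509563]
tab top 148 [-90.46790813  80.42774807]
tab scene 140 [-95.67290722  73.34732247]
tab scene 148 [-97.88609184  66.51529179]
```

Pose fit is good (residuals about 0.5 px). The pointer is about 21° toward blue, so the orange notch should be 65–80° of turn away. Now I'll approach the tab with the fingers shut.

>>> move_arm([
  [[2.6,-3.0,0],[0,0,0.96],0],
  [[2.6,-3.0,0],[0,0,0.96],0],
  [[2.6,-3.0,0],[0,0,0.96],0],
  [[2.6,-3.0,0],[0,0,0.96],0],
  [[2.6,-3.0,0],[0,0,0.96],0],
  [[2.6,-3.0,0],[0,0,0.96],0],
  [[2.6,-3.0,0],[0,0,0.96],0],
  [[2.6,-3.0,0],[0,0,0.96],0],
  [[2.5,-3.0,0],[0,0,0.96],0],
  [[2.5,-3.0,0],[0,0,0.96],0],
])

```text
t: 1.1
eef_pos: [449.3, 293.8, 214.5]
tcp_rot: [-3.141, -0.0, 3.0]
ft_force: [0.6, 0.6, 0.6]
opening: 0.217
grip_force: 0.0
```

>>> move_arm([
  [[0,-0.3,-2.0],[0,0,0],0],
  [[0,0,-2.5],[0,0,0],0],
  [[0,0,-2.5],[0,0,0],0],
  [[0,0,-2.0],[0,0,0],0],
  [[0,0,0],[0,0,0],0],
])

```text
t: 1.6
eef_pos: [447.4, 291.6, 122.4]
tcp_rot: [-3.139, -0.004, 2.999]
ft_force: [0.0, 0.9, 0.4]
opening: 0.007
grip_force: 0.0
```

```bash
python3 - <<'E'
from h import *; from cell import state,read_camera;import cv2
p=np.load("p.npy");s=state();w=s["eef_pos"]
inv=lambda w:(np.array([[np.cos(p[2]),np.sin(p[2])],[-np.sin(p[2]),np.cos(p[2])]])@(w[:2]-p[:2]))
print(w,inv(w),np.degrees(s["tcp_rot"]),s["ft_force"],s["opening"],s["joints"])
i=read_camera("scene")[160:320,260:420];cv2.imwrite("pics/s1.png",cv2.resize(i,None,fx=3.7,fy=3.7,interpolation=cv2.INTER_CUBIC))
E
```

```text
[447.43801845 291.64931918 122.37974136] [-130.53945393   80.95454616] [-179.85533423   -0.22112995  171.83969886] [0.02293653 0.92452891 0.36529561] 0.007474462313402764 [ 4.53912838e-01  4.82849926e-01  1.87748447e+00  1.10851924e-04
  7.85869580e-01 -9.74542766e-01]
```

View pics/s1.png

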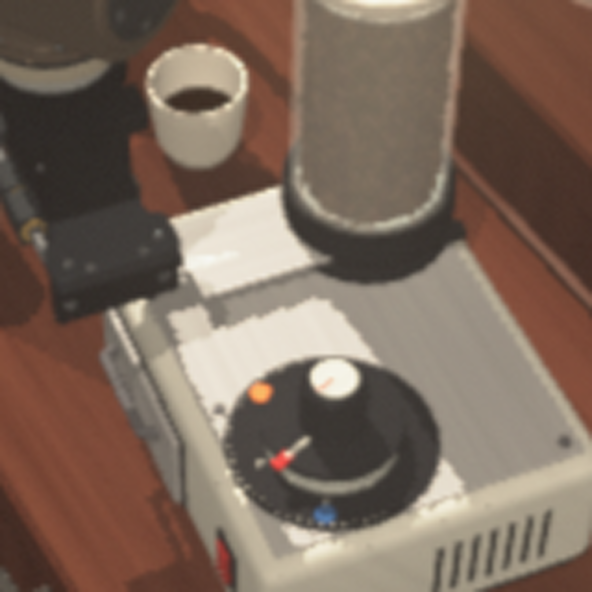

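The closed fingers hang in front of the tab, clear of everything. Pushing along grinder +x.

>>> move_arm([
  [[0.99,-0.14,0],[0,0,0],0],
  [[0.79,-0.11,0],[0,0,0],0],
  [[0.5,-0.07,0],[0,0,0],0],
  [[0.5,-0.07,0],[0,0,0],0],
  [[0.5,-0.07,0],[0,0,0],0],
])

```text
t: 2.15
eef_pos: [481.4, 287.6, 125.0]
tcp_rot: [3.142, -0.0, 2.999]
ft_force: [-3.6, 0.3, 2.8]
opening: 0.004
grip_force: 1.7
```

>>> move_arm([
  [[0.5,-0.07,0],[0,0,0],0],
  [[0.5,-0.07,0],[0,0,0],0],
  [[0.4,-0.06,0],[0,0,0],0],
])

```text
t: 2.45
eef_pos: [495.7, 285.6, 124.7]
tcp_rot: [-3.142, -0.0, 2.999]
ft_force: [-4.6, 0.4, 2.7]
opening: 0.006
grip_force: 1.7
```

>>> move_arm([
  [[0.15,-0.02,0],[0,0,0],0],
  [[0.1,-0.015,0],[0,0,0],0],
])

```text
t: 2.65
eef_pos: [497.9, 285.3, 124.6]
tcp_rot: [3.142, -0.0, 2.999]
ft_force: [-2.8, -0.0, 3.4]
opening: 0.005
grip_force: 1.5
```

>>> move_arm([
  [[0.1,-0.015,0],[0,0,0],0],
  [[0.1,-0.015,0],[0,0,0],0],
])

```text
t: 2.85
eef_pos: [499.7, 285.0, 124.6]
tcp_rot: [-3.142, -0.0, 2.999]
ft_force: [-2.3, -0.6, 2.6]
opening: 0.002
grip_force: 1.5
```

>>> move_arm([
  [[0.1,-0.015,0],[0,0,0],0],
  [[0.1,-0.015,0],[0,0,0],0],
])

```text
t: 3.05
eef_pos: [500.0, 284.9, 124.6]
tcp_rot: [-3.141, -0.004, 2.999]
ft_force: [-17.0, 3.9, 8.1]
opening: 0.004
grip_force: 8.3
```

>>> move_arm([
  [[0.1,-0.015,0],[0,0,0],0],
])

```text
t: 3.15
eef_pos: [500.0, 284.9, 124.5]
tcp_rot: [-3.14, -0.006, 2.999]
ft_force: [-20.9, 5.5, 12.6]
opening: 0.002
grip_force: 11.0
```

>>> move_arm([
  [[0.1,-0.015,0],[0,0,0],0],
])

```text
t: 3.25
eef_pos: [500.1, 284.8, 124.6]
tcp_rot: [-3.14, -0.008, 2.999]
ft_force: [-26.3, 6.8, 14.9]
opening: 0.006
grip_force: 13.6
```

The gate is at its stop: force rose to 26 N with no motion. Backing off, lifting, and opening the gripper over the knob.

>>> move_arm([
  [[-1.0,0.14,0],[0,0,0],0],
  [[-2.0,0.28,0],[0,0,0],0],
  [[0,0,2.5],[0,0,0],0],
  [[0,0,3.0],[0,0,0],0.3],
  [[0,0,3.0],[0,0,0],1],
  [[1.5,-3.0,0],[0,0,0],1],
  [[1.5,-4.0,0],[0,0,0],1],
  [[1.5,-4.0,0],[0,0,0],1],
  [[0.5,-4.0,0],[0,0,0],1],
  [[0,0,0],[0,0,0],1],
])

```text
t: 4.25
eef_pos: [524.9, 134.9, 209.7]
tcp_rot: [-3.141, 0.001, 2.996]
ft_force: [0.7, -0.2, 0.9]
opening: 0.536
grip_force: 0.0
```

```bash
python3 - <<'E'
from h import *; from cell import state,read_camera;import cv2
s=state();print(s["eef_pos"],np.degrees(s["tcp_rot"]),s["ft_force"],s["opening"],s["joints"][5])
i=read_camera("scene")[170:330,270:430];cv2.imwrite("pics/s2.png",cv2.resize(i,None,fx=3.7,fy=3.7,interpolation=cv2.INTER_CUBIC))
E
```

```text
[524.91329447 134.93842717 209.6530589 ] [-1.79973669e+02  7.91420064e-02  1.71636681e+02] [ 0.73234033 -0.21837032  0.89969088] 0.5360839598114132 -1.2941535811142646
```

View pics/s2.png

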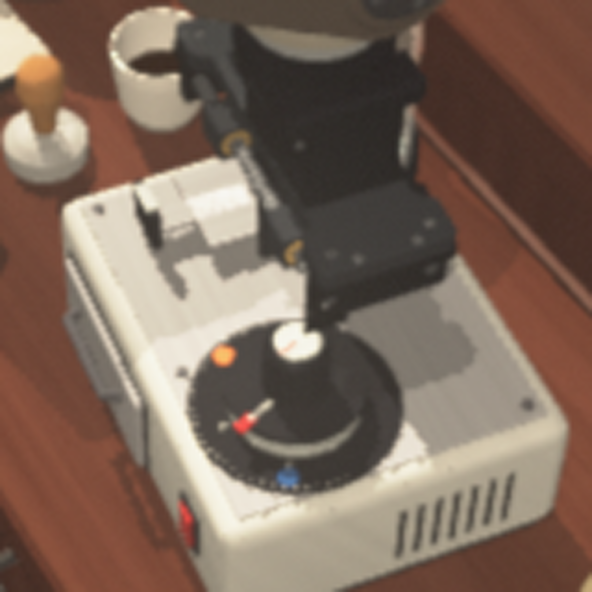

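The gate tab now stands further in, and the gripper is beside and above the knob. Centring, opening, then lowering.

>>> move_arm([
  [[-0.37,-0.13,0],[0,0,0],1],
  [[0,0,0],[0,0,0],1],
  [[0,0,0],[0,0,0],1],
  [[0,0,-2.5],[0,0,0],1],
  [[0,0,-2.5],[0,0,0],1],
  [[0,0,-1.8],[0,0,0],1],
  [[0,0,-0.5],[0,0,0],1],
  [[0,0,0],[0,0,0],1],
])

```text
t: 5.1
eef_pos: [520.0, 137.8, 136.4]
tcp_rot: [-3.141, -0.001, 3.0]
ft_force: [-1.0, 0.4, -0.4]
opening: 0.997
grip_force: 0.0
```

>>> move_arm([
  [[0.12,-0.42,0],[0,0,0],1],
  [[0,0,0],[0,0,0],1],
  [[0,0,0],[0,0,0],1],
])

```text
t: 5.4
eef_pos: [521.7, 133.0, 137.4]
tcp_rot: [3.141, 0.001, 2.999]
ft_force: [0.7, -0.0, -0.2]
opening: 0.999
grip_force: 0.0
```

>>> move_arm([
  [[0,0,-0.1],[0,0,0],0],
  [[0,0,0],[0,0,0],0],
  [[0,0,0],[0,0,0],0],
  [[0,0,0],[0,0,0],0],
  [[0,0,0],[0,0,0],0],
  [[0,0,0],[0,0,0],0],
])

```text
t: 6.0
eef_pos: [521.3, 133.1, 135.6]
tcp_rot: [3.142, -0.0, 2.999]
ft_force: [0.0, 0.1, 0.5]
opening: 0.555
grip_force: 0.0
```

>>> move_arm([
  [[0,0,0],[0,0,0],0],
  [[0,0,0],[0,0,0],0],
  [[0,0,0],[0,0,0],0],
  [[0,0,0],[0,0,0],0],
  [[0,0,0],[0,0,0],0],
])

```text
t: 6.5
eef_pos: [521.5, 134.1, 135.9]
tcp_rot: [3.14, 0.001, 2.999]
ft_force: [0.7, 7.9, 1.2]
opening: 0.372
grip_force: 29.9
```

Gripped. Easing sideways by about 0.8 mm, then lifting.

>>> move_arm([
  [[0,0.08,0],[0,0,0],0],
  [[0,0,0.3],[0,0,0],0],
  [[0,0,0.3],[0,0,0],0],
  [[0,0,0.2],[0,0,0],0],
  [[0,0,0],[0,0,0],0],
])

```text
t: 7.0
eef_pos: [521.4, 134.1, 143.3]
tcp_rot: [3.141, -0.0, 2.999]
ft_force: [3.9, 4.5, -10.7]
opening: 0.374
grip_force: 29.9
```

Spring force 10.7 N at 7.4 mm of lift, as expected. Turning toward orange (clockwise, −z).

>>> move_arm([
  [[0,0,0.06],[0,0,-4],0],
  [[0,0,0],[0,0,-6],0],
  [[0,0,0],[0,0,-6],0],
  [[0,0,0],[0,0,-6],0],
  [[0,0,0],[0,0,0],0],
])

```text
t: 7.5
eef_pos: [521.5, 134.7, 143.7]
tcp_rot: [3.14, -0.001, 2.611]
ft_force: [4.2, 9.0, -10.6]
opening: 0.375
grip_force: 29.9
```

>>> move_arm([
  [[0.03,0.07,0],[0,0,-6],0],
  [[0,0,0],[0,0,-6],0],
  [[0,0,0],[0,0,-6],0],
  [[0,0,0],[0,0,-6],0],
  [[0,0,0],[0,0,-6],0],
  [[0,0,0],[0,0,-6],0],
  [[0,0,0],[0,0,0],0],
])

```text
t: 8.2
eef_pos: [522.2, 135.4, 143.8]
tcp_rot: [3.14, -0.001, 1.983]
ft_force: [6.4, 8.6, -10.6]
opening: 0.374
grip_force: 29.9
```

```bash
python3 - <<'E'
from h import *; from cell import state,read_camera;import cv2
s=state();print(s["eef_pos"],np.degrees(s["tcp_rot"]),s["ft_force"],s["moment"],s["joints"][5])
i=read_camera("scene")[210:300,290:410];cv2.imwrite("pics/s3.png",cv2.resize(i,None,fx=5,fy=5,interpolation=cv2.INTER_CUBIC))
E
```

```text
[522.15865988 135.39835965 143.80410276] [ 1.79916310e+02 -5.58182285e-02  1.13611936e+02] [  6.43398038   8.64842912 -10.62786621] [ 1.55237842 -1.01963358 -0.05354301] -0.2827567728634827
```

View pics/s3.png

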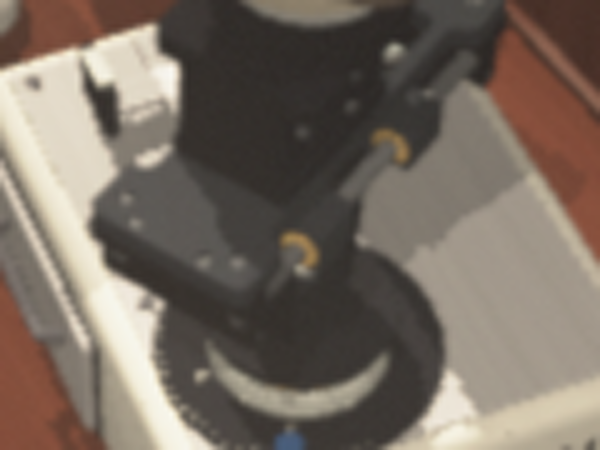

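The knob has turned 58° and the moment about z is near 0, so there's no slip. Recentring and lowering onto the land to feel.

>>> move_arm([
  [[0.05,0.07,0],[0,0,-2],0],
  [[0,0,-0.1],[0,0,0],0],
  [[0,0,-0.05],[0,0,0],0],
  [[0,0,0],[0,0,0],0],
])

```text
t: 8.65
eef_pos: [522.3, 135.6, 142.4]
tcp_rot: [3.141, -0.001, 1.952]
ft_force: [3.0, 4.2, -7.5]
opening: 0.373
grip_force: 29.9
```

>>> move_arm([
  [[0,0,-0.04],[0,0,-1.5],0],
  [[0,0,0],[0,0,-1],0],
  [[0,0,0],[0,0,0],0],
])

```text
t: 8.95
eef_pos: [522.4, 135.6, 142.3]
tcp_rot: [3.141, -0.0, 1.907]
ft_force: [3.2, 5.6, -3.7]
opening: 0.372
grip_force: 29.9
```

On the land: z holds and the force has been relieved to −3.7 N. Sliding in 2.5° steps.

>>> move_arm([
  [[0,0,0],[0,0,-1.5],0],
  [[0,0,0],[0,0,-1],0],
  [[0,0,0],[0,0,0],0],
])

```text
t: 9.25
eef_pos: [522.4, 135.6, 142.3]
tcp_rot: [3.141, -0.0, 1.864]
ft_force: [2.8, 4.8, -5.3]
opening: 0.373
grip_force: 29.9
```

>>> move_arm([
  [[0,0,0],[0,0,-1.5],0],
  [[0,0,0],[0,0,-0.8],0],
  [[0,0,0],[0,0,0],0],
])

```text
t: 9.55
eef_pos: [522.5, 135.6, 142.3]
tcp_rot: [3.141, -0.0, 1.824]
ft_force: [4.0, 5.8, -5.9]
opening: 0.376
grip_force: 29.9
```

>>> move_arm([
  [[0,0,-0.03],[0,0,-1.3],0],
  [[0,0,0],[0,0,-1],0],
  [[0,0,0],[0,0,0],0],
])

```text
t: 9.85
eef_pos: [522.5, 135.6, 142.1]
tcp_rot: [3.141, -0.0, 1.783]
ft_force: [3.2, 5.4, -4.8]
opening: 0.373
grip_force: 29.9
```

>>> move_arm([
  [[0,0,0],[0,0,-1.3],0],
  [[0,0,0],[0,0,-1],0],
  [[0,0,0],[0,0,0],0],
])

```text
t: 10.15
eef_pos: [522.5, 135.7, 142.0]
tcp_rot: [3.141, -0.001, 1.743]
ft_force: [4.4, 5.0, -5.5]
opening: 0.374
grip_force: 29.9
```

>>> move_arm([
  [[0,0,0],[0,0,-1.3],0],
  [[0,0,0],[0,0,-1],0],
  [[0,0,0],[0,0,0],0],
])

```text
t: 10.45
eef_pos: [522.6, 135.7, 141.7]
tcp_rot: [3.141, -0.001, 1.703]
ft_force: [4.7, 6.3, -9.9]
opening: 0.373
grip_force: 29.9
```

>>> move_arm([
  [[0,0,0],[0,0,-1.3],0],
  [[0,0,0],[0,0,-1],0],
  [[0,0,0],[0,0,0],0],
])

```text
t: 10.75
eef_pos: [522.6, 135.7, 141.7]
tcp_rot: [3.141, -0.001, 1.663]
ft_force: [6.5, 6.4, -9.5]
opening: 0.372
grip_force: 29.9
```

The force jumped to −9.9 N at yaw 1.703, which looks like the notch, and I then moved one step past it. Checking the torque.

```bash
python3 -c "
from cell import state;s=state();print(s['ft_force'],s['moment'],s['tcp_rot'])"
```

```text
[ 6.54445211  6.35301822 -9.5246862 ] [ 1.12844756 -0.89850723 -0.01163208] [ 3.14062179e+00 -7.75641234e-04  1.66272342e+00]
```

>>> move_arm([
  [[0,0,-0.06],[0,0,0],0],
  [[0,0,0],[0,0,0],0],
])

```text
t: 10.95
eef_pos: [522.7, 135.7, 141.1]
tcp_rot: [3.141, -0.001, 1.663]
ft_force: [5.1, 6.2, -9.1]
opening: 0.373
grip_force: 29.9
```

No torque, and it moves down freely with the spring force, so the pin is in the notch. Lowering further.

>>> move_arm([
  [[0,0,-0.1],[0,0,0],0],
  [[0,0,-0.05],[0,0,0],0],
  [[0,0,0],[0,0,0],0],
])

```text
t: 11.25
eef_pos: [522.7, 135.7, 139.6]
tcp_rot: [3.14, -0.001, 1.663]
ft_force: [5.8, 5.8, -8.8]
opening: 0.371
grip_force: 29.9
```

```bash
python3 -c "
from cell import state;s=state();print(s['ft_force'],s['moment'],s['tcp_rot'])"
```

```text
[ 5.78486659  5.81322347 -8.79954179] [ 1.09026674 -0.86494748 -0.0324326 ] [ 3.14048258e+00 -7.88649140e-04  1.66328186e+00]
```

>>> move_arm([
  [[0,0,-0.15],[0,0,0],0],
  [[0,0,-0.15],[0,0,0],0],
  [[0,0,0],[0,0,0],0],
])

```text
t: 11.55
eef_pos: [522.7, 135.8, 136.6]
tcp_rot: [3.14, -0.001, 1.663]
ft_force: [4.9, 5.9, -9.3]
opening: 0.373
grip_force: 29.9
```

>>> move_arm([
  [[0,0,0],[0,0,0],1],
  [[0,0,0],[0,0,0],1],
  [[0,0,0],[0,0,0],1],
  [[0,0,0],[0,0,0],1],
  [[0,0,0],[0,0,0],1],
  [[0,0,0],[0,0,0],1],
  [[0,0,0],[0,0,0],1],
])

```text
t: 12.25
eef_pos: [522.1, 135.3, 137.0]
tcp_rot: [3.142, 0.0, 1.664]
ft_force: [0.9, -0.1, 0.4]
opening: 0.907
grip_force: 0.0
```

>>> move_arm([
  [[0,0,0],[0,0,0],1],
  [[0,0,2.0],[0,0,0],1],
  [[0,0,3.0],[0,0,0],1],
  [[0,0,4.0],[0,0,0],1],
  [[0,0,4.0],[0,0,0],1],
  [[-4,0,2.0],[0,0,0],1],
  [[-5,0,0],[0,0,0],1],
  [[-5,0,0],[0,0,0],1],
  [[0,0,0],[0,0,0],1],
])

```text
t: 13.15
eef_pos: [377.2, 135.2, 287.3]
tcp_rot: [-3.141, -0.0, 1.665]
ft_force: [1.0, 0.2, 0.0]
opening: 1.005
grip_force: 0.0
```

```bash
python3 - <<'E'
from h import *; from cell import state,read_camera;import cv2
s=state();print(s["t"],s["eef_pos"],s["ft_force"])
a=read_camera("scene")[200:340,275:430];b=read_camera("top")[190:290,230:390]
cv2.imwrite("pics/sb.png",cv2.resize(a,None,fx=4.2,fy=4.2,interpolation=cv2.INTER_CUBIC))
cv2.imwrite("pics/tb.png",cv2.resize(b,None,fx=4.6,fy=4.6,interpolation=cv2.INTER_CUBIC))
E
```

```text
13.15 [377.17975874 135.20256288 287.30940297] [0.96505577 0.16761071 0.02285499]
```

View pics/sb.png

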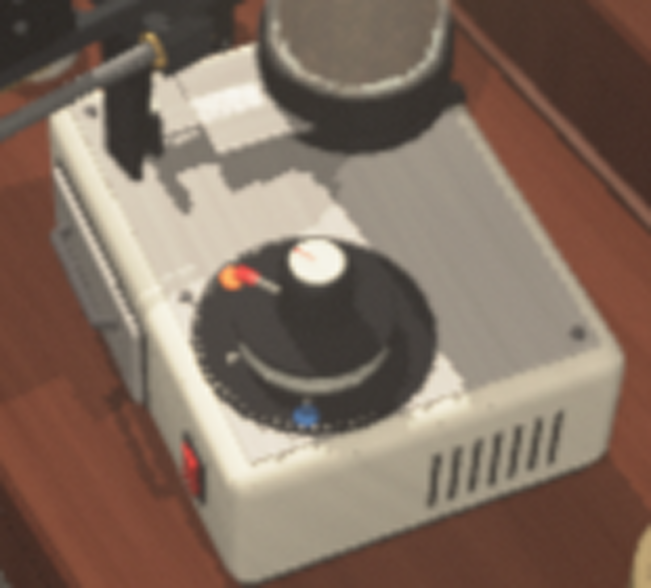

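View pics/tb.png

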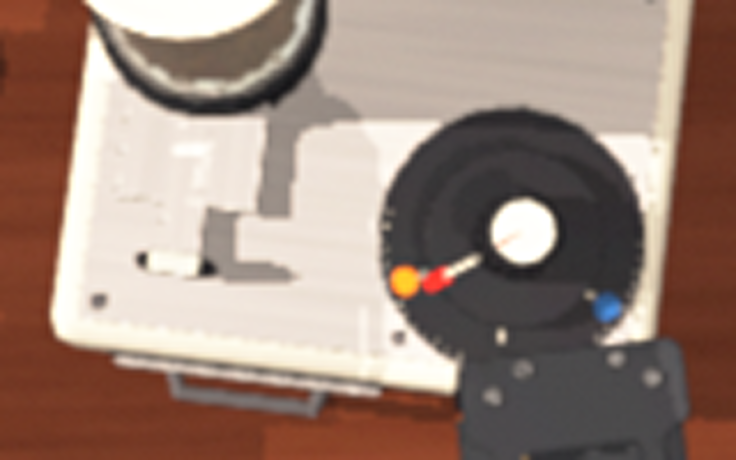

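The pointer is at the orange dot. The knob cap is back at scene-crop (317,260), its original "down" position, and the tab has moved in about 30 mm to its stop. The arm is clear, so I'm handing in.

```bash
python3 -c "
from cell import env;print(env.job_done())"
```

```text
the job is handed in; nothing more can be done
None
```

The job is handed in at about 13 s on the robot's clock: the gate was pushed shut against its stop first, then the selector was turned to the orange notch and snapped fully down, and the arm is clear of everything; the hand-in call returned no verdict.

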